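# Make up the dinner and breakfast caddies

## Task

Make up the two wooden table caddies for service. Dinner is the long caddy with three bays: stand the pepper mill in its wide middle bay, and the salt shaker and one spice jar in the narrow end bays, either way round; breakfast is the short caddy with two bays: honey jar in the wide bay and the other spice jar in the narrow one. Leave everything released, upright and resting on the floor of its bay, and let the kitchen timer and the mug stay where they stand.

Things in the scene. Friction and masses are not known exactly. Their poses are not given: they have to be found in the camera images.
- dinner_caddy: Long wooden carrier, fixed, 232 (x) x 96 (y) x 74 mm, three bays in a row along its x. Origin: centre of underside, z up. Bays 84 mm across (y): wide middle bay 80 mm long, centre x = 0; narrow end bays 60 mm long, centres x = +-76 mm. Floor 8 mm above underside; divider tops at 36 mm; long side wall tops at 40 mm; slotted end boards (x = +-111 mm, 10 mm thick) rise to 74 mm. Both ends alike.
- breakfast_caddy: Short wooden carrier of the same make, fixed, 166 (x) x 96 (y) x 74 mm, two bays in a row along its x; may be turned any way. Origin: centre of underside, z up. Bays 84 mm across (y): wide bay 80 mm long, centre x = -33 mm; narrow bay 60 mm long, centre x = +43 mm. Floor 8 mm up, divider top 36 mm, side walls 40 mm, end boards (x = +-78 mm, 10 mm thick) 74 mm.
- pepper_mill: Turned brown wooden pepper mill, round, 190 mm tall: foot 58 mm across, body narrowing to 46 mm at 137 mm, rounded head from 138 to 179 mm, 50 mm across at 155 mm, small metal knob on top; its parts do not turn. About 0.2 kg. Stands upright (it may lean or rock by 1 to 2 degrees). Origin: centre of its underside, z up.
- salt_shaker: Glass salt shaker with white salt and a grey domed metal top, round, 90 mm tall: 44 mm across up to about 66 mm, top 34 mm across. About 0.1 kg. Stands upright (it may lean or rock by 1 to 2 degrees). Origin: centre of its underside, z up.
- honey_jar: Squat many-sided honey jar with a broad red screw lid, 58 (x) x 62 (y) x 86 mm, widest at mid height (50 to 60 mm), lid 56 mm across from 75 mm up. About 0.36 kg. Stands upright. Origin: centre of its underside, z up.
- spice_jar_a: Small straight round glass spice jar with a dark screw cap, 41 mm across all the way up, 105 mm tall; label mostly dark blue. The two spice jars are of one shape and either may go in either caddy. About 0.11 kg. Stands upright. Origin: centre of its underside, z up.
- spice_jar_b: Small straight round glass spice jar with a dark screw cap, 41 mm across all the way up, 105 mm tall; light, see-through label. The two spice jars are of one shape and either may go in either caddy. About 0.11 kg. Stands upright. Origin: centre of its underside, z up.
- timer: Round cream and grey wind-up kitchen timer, 67 mm across, 50 mm high, standing just behind the stock. Not to be moved. Origin: centre of its underside. (Wall cabinets hang over the back of the worktop behind it: fronts at about x = 0.63 m, knobs to 0.61 m, from 0.47 m above the worktop upward; carry things high only well in front of them.)
- mug: White patterned china mug with a handle, 82 x 114 x 91 mm, standing to the left of the work. Not to be moved. Origin: centre of its footprint (handle included), underside.
Not all that is in view belongs to the job. Leave any purple look-alike of the spice_jar_b alone.

How it is judged (in metres and radians):
At the end, for the whole second after the job is handed in: Mill in the long caddy's middle bay, salt and one spice jar in its end bays, one each; honey in the short caddy's wide bay, the other spice jar in its narrow one: within 12-14 mm of bay centre along the row, 24 mm across, underside within 6 mm of the bay floor, tilt under 0.12 rad, at rest (x of pepper_mill in the frame of dinner_caddy between -0.014 and 0.014 m and y of pepper_mill in the frame of dinner_caddy between -0.024 and 0.024 m and z of pepper_mill in the frame of dinner_caddy between 0.002 and 0.014 m and x of honey_jar in the frame of breakfast_caddy between -0.047 and -0.019 m and y of honey_jar in the frame of breakfast_caddy between -0.024 and 0.024 m and z of honey_jar in the frame of breakfast_caddy between 0.002 and 0.014 m and (((x of salt_shaker in the frame of dinner_caddy between 0.064 and 0.088 m and y of salt_shaker in the frame of dinner_caddy between -0.024 and 0.024 m and z of salt_shaker in the frame of dinner_caddy between 0.002 and 0.014 m) and (x of spice_jar_a in the frame of dinner_caddy between -0.088 and -0.064 m and y of spice_jar_a in the frame of dinner_caddy between -0.024 and 0.024 m and z of spice_jar_a in the frame of dinner_caddy between 0.002 and 0.014 m) and (x of spice_jar_b in the frame of breakfast_caddy between 0.031 and 0.055 m and y of spice_jar_b in the frame of breakfast_caddy between -0.024 and 0.024 m and z of spice_jar_b in the frame of breakfast_caddy between 0.002 and 0.014 m)) or ((x of salt_shaker in the frame of dinner_caddy between -0.088 and -0.064 m and y of salt_shaker in the frame of dinner_caddy between -0.024 and 0.024 m and z of salt_shaker in the frame of dinner_caddy between 0.002 and 0.014 m) and (x of spice_jar_a in the frame of dinner_caddy between 0.064 and 0.088 m and y of spice_jar_a in the frame of dinner_caddy between -0.024 and 0.024 m and z of spice_jar_a in the frame of dinner_caddy between 0.002 and 0.014 m) and (x of spice_jar_b in the frame of breakfast_caddy between 0.031 and 0.055 m and y of spice_jar_b in the frame of breakfast_caddy between -0.024 and 0.024 m and z of spice_jar_b in the frame of breakfast_caddy between 0.002 and 0.014 m)) or ((x of salt_shaker in the frame of dinner_caddy between 0.064 and 0.088 m and y of salt_shaker in the frame of dinner_caddy between -0.024 and 0.024 m and z of salt_shaker in the frame of dinner_caddy between 0.002 and 0.014 m) and (x of spice_jar_b in the frame of dinner_caddy between -0.088 and -0.064 m and y of spice_jar_b in the frame of dinner_caddy between -0.024 and 0.024 m and z of spice_jar_b in the frame of dinner_caddy between 0.002 and 0.014 m) and (x of spice_jar_a in the frame of breakfast_caddy between 0.031 and 0.055 m and y of spice_jar_a in the frame of breakfast_caddy between -0.024 and 0.024 m and z of spice_jar_a in the frame of breakfast_caddy between 0.002 and 0.014 m)) or ((x of salt_shaker in the frame of dinner_caddy between -0.088 and -0.064 m and y of salt_shaker in the frame of dinner_caddy between -0.024 and 0.024 m and z of salt_shaker in the frame of dinner_caddy between 0.002 and 0.014 m) and (x of spice_jar_b in the frame of dinner_caddy between 0.064 and 0.088 m and y of spice_jar_b in the frame of dinner_caddy between -0.024 and 0.024 m and z of spice_jar_b in the frame of dinner_caddy between 0.002 and 0.014 m) and (x of spice_jar_a in the frame of breakfast_caddy between 0.031 and 0.055 m and y of spice_jar_a in the frame of breakfast_caddy between -0.024 and 0.024 m and z of spice_jar_a in the frame of breakfast_caddy between 0.002 and 0.014 m))) and angle between each of pepper_mill, salt_shaker, honey_jar, spice_jar_a, spice_jar_b's own z axis and vertical below 0.12 rad and linear speed of each of pepper_mill, salt_shaker, honey_jar, spice_jar_a, spice_jar_b below 0.03 m/s and angular speed of each of pepper_mill, salt_shaker, honey_jar, spice_jar_a, spice_jar_b below 0.5 rad/s); the robot touches nothing.
It fails at once if the kitchen timer is pushed more than 25 mm or tipped (distance of timer from where it was at the start of the episode above 0.025 m or angle between timer's own z axis and vertical above 0.3 rad).
It fails at once if the mug is pushed more than 25 mm or tipped (distance of mug from where it was at the start of the episode above 0.025 m or angle between mug's own z axis and vertical above 0.3 rad).
It also fails if it takes over 99 s, if anything falls off the work surface, if the arm or the gripper's body presses on something with over 40 N, if the wrist force passes 120 N, or if a joint passes its speed limit or range.

## Robot

A 6-joint arm with a two-finger parallel gripper is mounted at the origin on a cart in front of the work surface, level with it; the furniture and walls round the work are solid. World frame = base frame: x ahead of the robot, y to its left, z up, the work surface at z = 0. Lengths are in mm, angles in rad, forces in N, time in s.
With the tool pointing down it reaches from about 350 to 725 mm from the base axis. Payload 6 kg.
Tool frame: the origin (TCP) lies midway between the tips of the shut fingers; the grasp point (between the pads) lies 19 mm behind it (robot.tcp_to_grasp is the distance from the TCP to the grasp point, in mm); z points along the fingers, y is the line along which they close (so a half turn about z gives the same grasp; the last joint's range is limited). The gripper opens to 85 mm and grips with 20 to 120 N. Pads are 22 mm wide; open, the fingers measure 114 mm over their backs; the gripper's body (76 mm by 85 mm) begins 54 mm behind the grasp point. The pads swing forward as they close: fully open they stand 13 mm farther back than shut.
Start: joints at [1.671, 0.04, 0.085, 0, -1.615, -0.334], TCP at [138.98, 583.659, 231.261] pointing down, gripper open.
Joint ranges: [-2.56, 2.56], [-1.29, 2.01], [-1.08, 1.49], [-3.29, 1.98], [-2.81, -0.18], [-2.99, 2.99]. Speed limits (rad/s): [2.57, 2.57, 3.01, 3.14, 3.14, 3.14].

## Interface

Orientations are given as a unit quaternion [w, x, y, z].
In Python, from workcell import robot gives the robot as it stands.
- The arm moves only by the tool jog_arm, never from a script. Its argument "rows" is a list of rows, each a list of 3 entries, a list of its own where there are three numbers: the opening, from 0 (shut) to 1 (fully open), then the shift along the world's x, y, z in units of 30 mm (1.0 is 30 mm), then the turn, a rotation vector about the world's x, y, z in units of 0.12 rad (1.0 is 0.12 rad). In form: [[fingers, [tx, ty, tz], [ax, ay, az]], ...]. A call has 1 to 10 rows; each row shifts and turns the commanded pose from where the row before left it; what a row does not reach is not made up. A row lasts 1/12 s, in which the tool goes at most 41.7 mm and 7.16 degrees, less where a joint would pass 70% of its speed; a pose out of reach is approached as far as the arm can. A call with a number of a shift or a turn outside -1 to 1 is refused whole. A call with a gripper value outside its range is refused whole. The fingers move at their own pace and stop on an object; the grip force is fixed at half the most. Time passes only in rows, so rows that do not move let the fingers close. It gives the time, the measured TCP pose, the force, the opening and the grip force at its end, in the units of the state.
- robot.observe(): the state, without advancing time (a new reading comes with each control period).
- robot.grab_frame(name): name is "scene" or "top" or "wrist"; returns (picture, depth): 420x560x3 uint8, blue, green, red; 420x560 float32, mm along the optical axis (not along the pixel's ray), 0 where there is no reading.
- robot.camera_params(name): a dict with "fx", "fy", "cx", "cy" (pixels), "rvec" (rotation vector, rad) and "tvec" (3), from world to camera coordinates, as OpenCV has them. Camera axes: x right, y down, z forward; pixel columns grow to the right and rows downward; lengths in mm; the calibration is good to about 2 mm. The wrist camera is an equidistant fisheye: a pixel r from the principal point sees the ray r / f radians off the axis. A picture is of the moment at which its call begins: read the wrist's pose just before it. camera_params takes no time and is no camera call; for the wrist camera it gives the pose at the moment of the call.
- robot.finish_job(): hands the job in; it is judged then, once.
The state is a dict: "time": time; "joints": joint angles; "qvel": joint speeds; "joint_torque": joint torques, N m; "tool_pos": TCP position; "ee_rot": TCP orientation; "wrist_force": force on the tool from outside, world axes, zero at the start; "torque": the same for the moment, N m; "finger_gap": finger opening in mm; "finger_force": force on a finger pad.
Only numpy, scipy, OpenCV 4.12 (cv2) and the standard library are available. Lean on these libraries where they do the work, as an engineer would, in place of code of your own. Each camera call takes 0.05 s, during which the arm holds its last target. There are 200 camera calls.

## Working session

There is one attempt and no reset: what is moved stays moved. The work goes in short steps, Python scripts to look and compute and a tool call to move; the robot and the scene stay as the last step left them, time stands still between calls to the robot, and variables do not carry over. Pictures are saved under pics/ and viewed, at most 14 in all, crops included, and the job is handed in when it is done.

Besides the shell and the picture viewer there is one more tool, called after "Call:" by a JSON object that holds its "api" and its "payload", one argument or row to a line. jog_arm: Moves the arm, as the interface text tells. Its arguments: {"type":"object","properties":{"rows":{"type":"array"}},"required":["rows"]}

```bash
ls; mkdir -p pics; python3 - <<'E'
from workcell import robot
import cv2,pickle
s=robot.observe();print(s)
d={}
for n in("scene","top"):
    p,z=robot.grab_frame(n);c=robot.camera_params(n);d[n]=(p,z,c);print(n,c)
    cv2.imwrite(f'pics/{n}1.png',cv2.resize(p,(800,600)))
pickle.dump(d,open('d1.pkl','wb'))
E
```

```text
pics
{'time': 0.0, 'joints': array([ 1.67068432e+00,  4.08414716e-02,  8.37961719e-02, -4.63110208e-04,
       -1.61549138e+00, -3.33686284e-01]), 'qvel': array([-0.00063833, -0.00032076, -0.00179574,  0.00089403,  0.00031288,
       -0.00156344]), 'joint_torque': array([ 1.78264188e-03, -3.68211186e+01,  3.47406042e+01,  6.93172574e+00,
       -5.36806241e-03,  6.16112430e-06]), 'tool_pos': array([138.85641796, 583.37465679, 230.2541085 ]), 'ee_rot': array([ 8.99566904e-04,  9.93175853e-01, -1.16622961e-01, -3.87491397e-05]), 'wrist_force': array([-0.8530427 ,  0.85383171, -0.27587978]), 'torque': array([-0.01920737,  0.00473247, -0.01012585]), 'finger_force': 0.0, 'finger_gap': 85.18981887538425}
scene {'fx': 495.6141419412466, 'fy': 495.6141419412466, 'cx': 279.63466527041794, 'cy': 209.58877733058213, 'rvec': array([ 2.26362416, -0.56735789,  0.2253342 ]), 'tvec': array([-387.8186631 ,  246.45324924, 1118.7207342 ])}
top {'fx': 422.3351154074477, 'fy': 422.3351154074477, 'cx': 278.81065201408245, 'cy': 209.7868765998959, 'rvec': array([ 2.14405898, -2.17627643,  0.12438813]), 'tvec': array([ 120.0667099 ,  495.59100736, 1169.73233212])}
```

View pics/scene1.png

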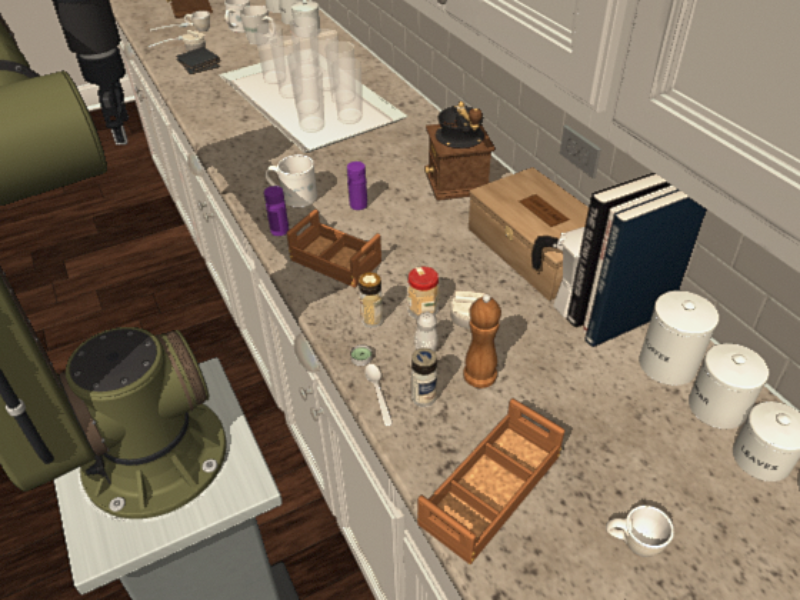

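View pics/top1.png

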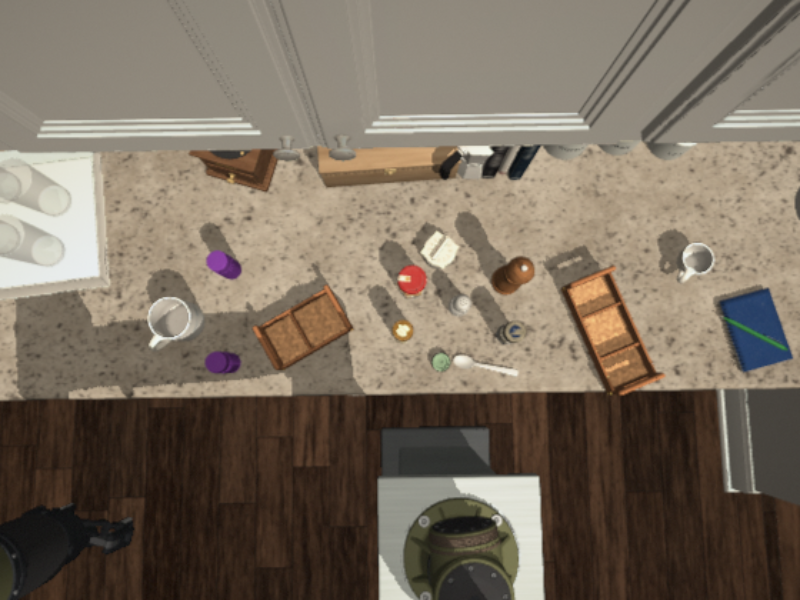

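The top view shows the long caddy at (610,330), the short one at (303,328), mill (513,275), salt (460,303), honey (411,280), spice jars at (402,330) with a gold cap and (511,332), timer (440,250) and mug (170,320). The two purple look-alikes at (223,265) and (222,362) stay put. Next I'll fuse the depth maps into positions.

```bash
cat > h.py <<'E'
import cv2,numpy as np,pickle
def cloud(p,z,c):
    R,_=cv2.Rodrigues(c['rvec']);v,u=np.mgrid[:z.shape[0],:z.shape[1]]
    P=np.stack([(u-c['cx'])/c['fx']*z,(v-c['cy'])/c['fy']*z,z],-1)
    W=(P.reshape(-1,3)-c['tvec'].ravel())@R
    m=(z.ravel()>0);return W[m],p.reshape(-1,3)[m]
E
python3 - <<'E'
from h import *
d=pickle.load(open('d1.pkl','rb'))
outs=[]
for n in('top','scene'):
    W,C=cloud(*d[n])
    t=(abs(W[:,2])<6)&(W[:,0]>300)&(W[:,0]<550)&(abs(W[:,1])<400);print(n,'table z',np.median(W[t,2]))
    m=(W[:,0]>280)&(W[:,0]<620)&(abs(W[:,1]+0)<400)&(W[:,2]>-20)&(W[:,2]<250)
    W,C=W[m],C[m]
    o=np.argsort(W[:,2]);W,C=W[o],C[o]
    im=np.zeros((340,800,3),np.uint8);hm=np.zeros((340,800),np.float32)
    for (x,y,z),c in zip(W,C):
        r,k=int(620-x),int(400-y);im[r:r+2,k:k+2]=c;hm[r:r+2,k:k+2]=z
    outs.append(im)
    msk=((hm>14)*255).astype(np.uint8);nn,l,s,ce=cv2.connectedComponentsWithStats(msk)
    for i in range(1,nn):
        if s[i,4]>250:
            q=l==i;h=hm[q].max();t=q&(hm>h-12);r,k=np.nonzero(t)
            pts=np.stack([400-k,620-r],1)
            print('x %.0f y %.0f area %d h %.0f topslice x %.1f y %.1f ext %d %d'%(620-ce[i][1],400-ce[i][0],s[i,4],h,(620-r).mean(),(400-k).mean(),np.ptp(r),np.ptp(k)))
            if 8000<s[i,4]: 
                rr=cv2.minAreaRect(np.stack(np.nonzero(q)[::-1],1).astype(np.float32));print('   rect x %.1f y %.1f'%(620-rr[0][1],400-rr[0][0]),rr[1:])
cv2.imwrite('pics/ortho.png',cv2.resize(np.vstack(outs),(700,595)))
E
```

```text
top table z -0.16892381145826413
x 529 y -96 area 1127 h 192 topslice x 531.9 y -103.3 ext 19 17
x 496 y -322 area 483 h 76 topslice x 544.4 y -298.4 ext 5 9
x 458 y -240 area 619 h 76 topslice x 517.3 y -219.6 ext 7 10
x 484 y 319 area 472 h 45 topslice x 484.0 y 319.5 ext 67 117
x 477 y 2 area 446 h 92 topslice x 479.1 y -1.7 ext 24 22
x 415 y 370 area 526 h 79 topslice x 412.6 y 369.8 ext 69 45
x 424 y -88 area 313 h 109 topslice x 423.7 y -89.9 ext 36 22
x 408 y -357 area 321 h 45 topslice x 406.5 y -357.8 ext 63 26
x 331 y -344 area 350 h 78 topslice x 330.5 y -345.3 ext 21 62
scene table z 0.9975055330410316
x 574 y 19 area 335 h 43 topslice x 574.6 y 20.4 ext 26 40
x 531 y -115 area 1215 h 193 topslice x 535.9 y -108.3 ext 20 14
x 524 y 70 area 703 h 92 topslice x 526.1 y 71.0 ext 54 44
x 431 y -306 area 4987 h 80 topslice x 421.4 y -309.1 ext 247 171
x 435 y 297 area 2530 h 80 topslice x 445.0 y 297.2 ext 159 183
x 467 y 309 area 538 h 46 topslice x 469.0 y 308.1 ext 81 40
x 481 y -18 area 547 h 93 topslice x 484.0 y -16.1 ext 32 23
x 430 y 93 area 481 h 110 topslice x 429.8 y 93.4 ext 38 25
x 425 y -110 area 721 h 110 topslice x 426.1 y -108.6 ext 41 38
```

View pics/ortho.png

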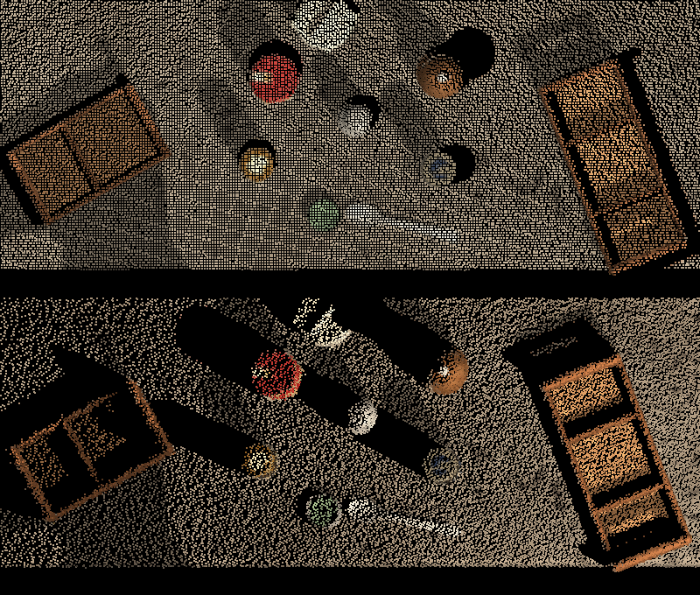

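```bash
cat > fit.py <<'E'
from h import *
from scipy.optimize import least_squares as LS
def box(P,c,h):
    q=abs(P-c)-h;return np.linalg.norm(np.maximum(q,0),axis=1)+np.minimum(q.max(1),0)
def caddy(W,L,divs,g,r=150):
    e=L/2-5
    B=[([0,0,4],[L/2,48,4])]+[([0,s*45,20],[L/2,3,20]) for s in(1,-1)]+[([s*e,0,37],[5,48,37]) for s in(1,-1)]+[([d,0,18],[t,42,18]) for d,t in divs]
    Q=W[(np.hypot(W[:,0]-g[0],W[:,1]-g[1])<r)&(W[:,2]>4)&(W[:,2]<80)]
    def f(p):
        c,s=np.cos(p[2]),np.sin(p[2]);D=Q-[p[0],p[1],0];X=np.stack([c*D[:,0]+s*D[:,1],-s*D[:,0]+c*D[:,1],D[:,2]-(p[3] if len(p)>3 else 0)],1)
        return np.min([abs(box(X,np.array(a),np.array(b))) for a,b in B],0)
    o=LS(f,g,loss='soft_l1',f_scale=2);return o.x,np.median(f(o.x)),o.cost/len(Q)
def circ(W,g,r,z0,z1):
    c=np.array(g,float)
    for k in range(15):
        D=W[:,:2]-c;n=np.hypot(*D.T);m=(W[:,2]>z0)&(W[:,2]<z1)&(abs(n-r)<max(20-2*k,5))
        c=LS(lambda c:np.hypot(*(W[m,:2]-c).T)-r,c,loss='soft_l1',f_scale=1.5).x
    return c.round(1),m.sum()
OBJ=dict(mill=((532,-105),25,145,165),millfoot=((532,-105),29,3,14),salt=((482,-10),22,15,62),honeylid=((526,80),28,76,84),a=((424,-100),20.5,15,95),b=((430,100),20.5,15,95))
E
python3 - <<'E'
from fit import *
d=pickle.load(open('d1.pkl','rb'));Ws=[cloud(*d[n])[0] for n in('top','scene')];Ws.append(np.vstack(Ws))
for n,W in zip(('top','scene','both'),Ws):
    print(n)
    for k,a in OBJ.items():print('  ',k,*circ(W,*a))
    for t in(-1.2,-1.95):print('  dinner',caddy(W,232,[(43,3),(-43,3)],[430,-310,t,0]))
    for t in(.45,.45+np.pi/2,.45+np.pi,2.7,-.4): print('  bf',t,caddy(W,166,[(10,3)],[435,297,t,0],120))
E
```

```text
top
   mill [ 534.2 -105.1] 81
   millfoot [ 538.6 -104.6] 36
   salt [487.7  -8.8] 73
   honeylid [531.5  87.7] 37
   a [ 427.9 -101.5] 73
   b [433.5 106.8] 19
  dinner (array([ 429.54015991, -299.70326518,   -2.73626269,    7.33564564]), np.float64(1.4826328655642937), np.float64(5.6331445462212315))
  dinner (array([ 4.29992600e+02, -2.99867651e+02, -2.73835513e+00, -3.15753843e-02]), np.float64(1.3595036734708392), np.float64(5.559246636746146))
  bf 0.45 (array([442.1770706 , 300.49000215,  -1.01813524,   7.5838745 ]), np.float64(1.63757506432062), np.float64(5.222317911322355))
  bf 2.0207963267948967 (array([4.40563613e+02, 2.98211154e+02, 2.08571616e+00, 1.45688954e-01]), np.float64(1.2929195248285268), np.float64(4.379495578597221))
  bf 3.5915926535897933 (array([442.31758043, 299.3891854 ,   2.12267289,   7.56995431]), np.float64(1.5428010574450042), np.float64(4.563408298129589))
  bf 2.7 (array([4.44331442e+02, 3.00359257e+02, 2.08726183e+00, 5.69585346e-02]), np.float64(1.1193761703614484), np.float64(4.321994530295892))
  bf -0.4 (array([ 4.43896349e+02,  3.01166285e+
[... 1748 characters left out ...]
0.81371901, 297.57412722,  -1.05489636,   7.72516677]), np.float64(1.5162090048428496), np.float64(4.9170610840319595))
  bf 2.0207963267948967 (array([441.23526195, 297.20205304,   2.08489479,   0.60832071]), np.float64(1.3483272281062497), np.float64(4.074861495468408))
  bf 3.5915926535897933 (array([441.07320398, 297.1507615 ,   2.08720678,   7.57765574]), np.float64(1.426965552012227), np.float64(4.184124121941348))
  bf 2.7 (array([442.55718929, 297.83715049,   2.11016762,   0.5845759 ]), np.float64(1.449745747122921), np.float64(4.130691799456331))
  bf -0.4 (array([440.86568086, 297.62807683,  -1.05643517,   0.68942251]), np.float64(1.4202032529186193), np.float64(4.955479267772855))
```

```bash
python3 - <<'E'
from fit import *
d=pickle.load(open('d1.pkl','rb'));Ws=[cloud(*d[n])[0] for n in('top','scene')];Ws.append(np.vstack(Ws))
def crop(W,g,L):
    c,s=np.cos(g[2]),np.sin(g[2]);D=W[:,:2]-g[:2];return W[(abs(c*D[:,0]+s*D[:,1])<L/2+12)&(abs(-s*D[:,0]+c*D[:,1])<60)]
for n,W in zip(('top','scene','both'),Ws):
    for nm,L,dv,g in(('dinner',232,[(43,3),(-43,3)],[432,-304,-2.768,0]),('bf',166,[(10,3)],[441.4,297.2,2.086,0])):
        R=[]
        V=crop(W,np.array(g),L)
        for dx in(-6,0,6):
            for dy in(-8,-4,0,4,8):
                x,md,co=caddy(V,L,dv,[g[0]+dx,g[1]+dy,*g[2:]],200);R.append((co,*x.round(3)))
        R.sort();print(n,nm,len(V),R[0],R[3],R[8])
E
```

```text
top dinner 3670 (np.float64(1.1430318630050624), np.float64(430.709), np.float64(-301.702), np.float64(-2.769), np.float64(-0.029)) (np.float64(1.1430396280338762), np.float64(430.739), np.float64(-301.682), np.float64(-2.769), np.float64(-0.026)) (np.float64(1.3188439011904622), np.float64(428.793), np.float64(-296.853), np.float64(-2.767), np.float64(-0.019))
top bf 2743 (np.float64(1.2622871527117125), np.float64(444.556), np.float64(300.398), np.float64(2.085), np.float64(0.051)) (np.float64(1.2622909408967822), np.float64(444.553), np.float64(300.404), np.float64(2.085), np.float64(0.049)) (np.float64(1.3871366477712348), np.float64(440.832), np.float64(298.177), np.float64(2.085), np.float64(0.154))
scene dinner 7156 (np.float64(0.794020733516784), np.float64(432.438), np.float64(-302.836), np.float64(-2.768), np.float64(1.219)) (np.float64(0.794021142208413), np.float64(432.438), np.float64(-302.839), np.float64(-2.768), np.float64(1.218)) (np.float64(0.9508609245929739), np.float64(434.325), np.float64(-307.674), np.float64(-2.768), np.float64(1.267))
scene bf 2431 (np.float6
[... 341 characters left out ...]
10826 (np.float64(1.0142713174640063), np.float64(432.077), np.float64(-302.271), np.float64(-2.768), np.float64(0.897)) (np.float64(1.0142713174640143), np.float64(432.077), np.float64(-302.271), np.float64(-2.768), np.float64(0.897)) (np.float64(1.0142713174641678), np.float64(432.077), np.float64(-302.271), np.float64(-2.768), np.float64(0.897))
both bf 5174 (np.float64(1.2926672924965426), np.float64(445.292), np.float64(299.469), np.float64(2.085), np.float64(0.534)) (np.float64(1.2926672924965446), np.float64(445.292), np.float64(299.469), np.float64(2.085), np.float64(0.534)) (np.float64(1.39290174805039), np.float64(441.494), np.float64(297.311), np.float64(2.084), np.float64(0.605))
```

```bash
python3 - <<'E'
from fit import *
p=pickle.load(open('d1.pkl','rb'))['scene'][0]
cv2.imwrite('pics/crop.png',cv2.resize(p[110:290,170:370],None,fx=3.3,fy=3.3,interpolation=cv2.INTER_CUBIC))
E
```

```text
(no output)
```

View pics/crop.png

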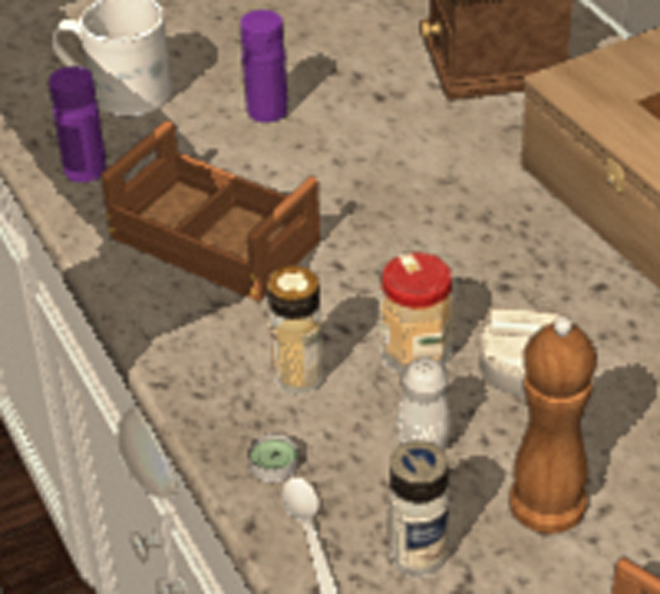

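Jar-shaped candidates in the crop are purple at (78,125) and (265,65), the gold-and-black cap with a clear label at (295,325), and the dark blue label at (418,505). The two non-purple ones fit: (295,325) is spice_jar_b and (418,505) is spice_jar_a. Moving above b now.

Call:
{"api": "jog_arm", "payload": {
  "rows": [
    [1,[0.49,-0.8,0],[0,0,-0.35]],
    [1,[0.49,-0.8,0],[0,0,-0.35]],
    [1,[0.49,-0.8,0],[0,0,-0.35]],
    [1,[0.49,-0.8,0],[0,0,-0.35]],
    [1,[0.49,-0.8,0],[0,0,-0.35]],
    [1,[0.49,-0.8,0],[0,0,-0.35]],
    [1,[0.49,-0.8,0],[0,0,-0.35]],
    [1,[0.49,-0.8,0],[0,0,-0.35]],
    [1,[0.49,-0.8,0],[0,0,-0.35]],
    [1,[0.49,-0.8,0],[0,0,-0.35]]
  ]
}}

```text
time: 0.93
tool_pos: [286.3, 342.3, 231.0]
ee_rot: [0.0, 0.947, -0.322, -0.0]
wrist_force: [1.6, 0.2, 0.4]
finger_gap: 85.4
finger_force: 0.0
```

Call:
{"api": "jog_arm", "payload": {
  "rows": [
    [1,[0.49,-0.8,0],[0,0,-0.35]],
    [1,[0.49,-0.8,0],[0,0,-0.35]],
    [1,[0.49,-0.8,0],[0,0,-0.35]],
    [1,[0.49,-0.8,0],[0,0,-0.35]],
    [1,[0.49,-0.8,0],[0,0,-0.35]],
    [1,[0.49,-0.8,0],[0,0,-0.35]],
    [1,[0.49,-0.8,0],[0,0,-0.35]],
    [1,[0.49,-0.8,0],[0,0,-0.35]],
    [1,[0.49,-0.8,0],[0,0,-0.35]],
    [1,[0.49,-0.8,0],[0,0,-0.35]]
  ]
}}

```text
time: 1.77
tool_pos: [433.3, 102.3, 231.0]
ee_rot: [0.0, 0.859, -0.512, -0.0]
wrist_force: [0.2, 1.1, 0.2]
finger_gap: 85.5
finger_force: 0.0
```

Call:
{"api": "jog_arm", "payload": {
  "rows": [
    [1,[0,0,0],[0,0,0]],
    [1,[0,0,0],[0,0,0]]
  ]
}}

```text
time: 1.93
tool_pos: [433.2, 102.5, 230.7]
ee_rot: [0.0, 0.859, -0.513, -0.0]
wrist_force: [-0.5, -0.3, -0.0]
finger_gap: 85.3
finger_force: 0.0
```

Call:
{"api": "jog_arm", "payload": {
  "rows": [
    [1,[0.04,0.14,-0.9],[0,0,0.17]],
    [1,[0,0,-0.9],[0,0,0]],
    [1,[0,0,-0.9],[0,0,0]],
    [1,[0,0,-0.9],[0,0,0]],
    [1,[0,0,-0.9],[0,0,0]],
    [1,[0,0,-0.9],[0,0,0]],
    [1,[0,0,-0.7],[0,0,0]],
    [1,[0,0,0],[0,0,0]],
    [0,[0,0,0],[0,0,0]],
    [0,[0,0,0],[0,0,0]]
  ]
}}

```text
time: 2.77
tool_pos: [434.8, 108.7, 50.0]
ee_rot: [-0.001, 0.865, -0.502, 0.001]
wrist_force: [-0.0, 0.7, -0.3]
finger_gap: 64.0
finger_force: 0.0
```

Call:
{"api": "jog_arm", "payload": {
  "rows": [
    [0,[0,0,0],[0,0,0]],
    [0,[0,0,0],[0,0,0]],
    [0,[0,0,0],[0,0,0]],
    [0,[0,0,0],[0,0,0]],
    [0,[0,0,0],[0,0,0]],
    [0,[0,0,0],[0,0,0]],
    [0,[0,0,0],[0,0,0]],
    [0,[0,0,0],[0,0,0]]
  ]
}}

```text
time: 3.43
tool_pos: [435.0, 108.3, 50.1]
ee_rot: [-0.001, 0.865, -0.503, 0.001]
wrist_force: [-2.4, 0.2, 6.6]
finger_gap: 39.8
finger_force: 58.9
```

Call:
{"api": "jog_arm", "payload": {
  "rows": [
    [0,[0,0,0.9],[0,0,0]],
    [0,[0,0,1],[0,0,0]],
    [0,[0,0,1],[0,0,0]],
    [0,[0,0,1],[0,0,0]],
    [0,[0,0,0.8],[0,0,0]],
    [0,[0,0,0],[0,0,0]]
  ]
}}

```text
time: 3.93
tool_pos: [436.1, 108.4, 195.3]
ee_rot: [-0.004, 0.864, -0.503, 0.003]
wrist_force: [-0.3, -1.0, -0.6]
finger_gap: 40.1
finger_force: 59.8
```

Call:
{"api": "jog_arm", "payload": {
  "rows": [
    [0,[-0.03,0.6,0],[0,0,0]],
    [0,[-0.04,0.8,0],[0,0,0]],
    [0,[-0.04,0.8,0],[0,0,0]],
    [0,[-0.04,0.8,0],[0,0,0]],
    [0,[-0.04,0.8,0],[0,0,0]],
    [0,[-0.04,0.8,0],[0,0,0]],
    [0,[-0.04,0.8,0],[0,0,0]],
    [0,[-0.04,0.8,0],[0,0,0]],
    [0,[-0.04,0.8,0],[0,0,0]],
    [0,[-0.02,0.6,0],[0,0,0]]
  ]
}}

```text
time: 4.77
tool_pos: [422.5, 337.5, 188.4]
ee_rot: [0.0, 0.865, -0.502, -0.0]
wrist_force: [-0.3, 0.1, -2.2]
finger_gap: 39.9
finger_force: 59.7
```

Call:
{"api": "jog_arm", "payload": {
  "rows": [
    [0,[0,0,0],[0,0,0]],
    [0,[0,0,0],[0,0,0]]
  ]
}}

```text
time: 4.93
tool_pos: [422.6, 336.3, 188.2]
ee_rot: [0.001, 0.865, -0.502, -0.0]
wrist_force: [0.1, -0.1, -1.1]
finger_gap: 39.6
finger_force: 59.8
```

```bash
python3 - <<'E'
from workcell import robot
import cv2
p,z=robot.grab_frame('wrist');print(robot.observe()['tool_pos'],robot.camera_params('wrist'))
cv2.imwrite('pics/w1.png',cv2.resize(p,(800,600)))
E
```

```text
[422.88249614 335.70677543 188.61921071] {'fx': 325.19226210127806, 'fy': 325.19226210127806, 'cx': 280.16617260644733, 'cy': 204.06413773034922, 'rvec': array([-0.77460145,  2.92421486,  0.46174921]), 'tvec': array([ 532.52481826, -105.2725372 ,  314.3744964 ])}
```

View pics/w1.png

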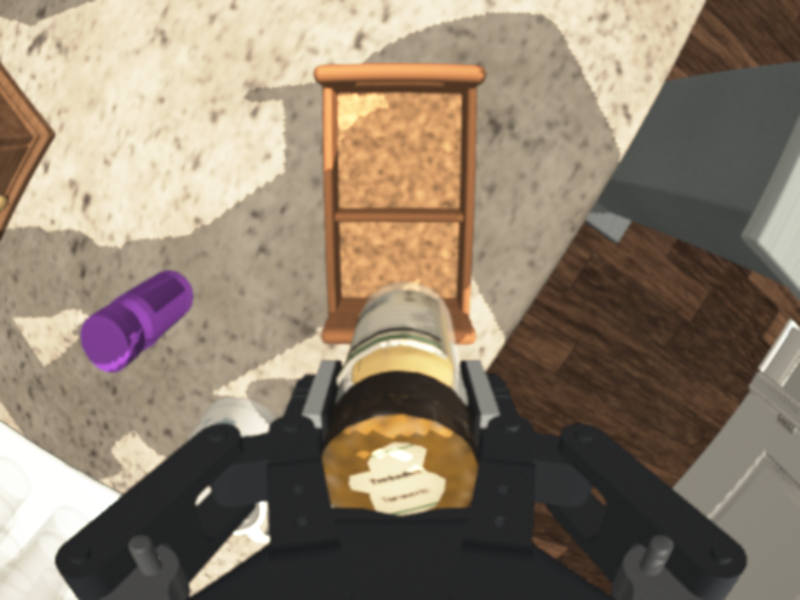

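Call:
{"api": "jog_arm", "payload": {
  "rows": [
    [0,[0.04,0.03,-0.8],[0,0,0]],
    [0,[0,0,-0.8],[0,0,0]],
    [0,[0,0,-0.8],[0,0,0]],
    [0,[0,0,-0.6],[0,0,0]],
    [0,[0,0,-0.5],[0,0,0]],
    [0,[0,0,-0.4],[0,0,0]],
    [0,[0,0,-0.25],[0,0,0]],
    [0,[0,0,0],[0,0,0]],
    [0,[0,0,0],[0,0,0]]
  ]
}}

```text
time: 5.73
tool_pos: [424.6, 336.6, 65.3]
ee_rot: [-0.0, 0.864, -0.503, 0.0]
wrist_force: [-0.4, 0.1, -0.9]
finger_gap: 39.6
finger_force: 59.8
```

Call:
{"api": "jog_arm", "payload": {
  "rows": [
    [0,[0,0,-0.15],[0,0,0]],
    [0,[0,0,-0.1],[0,0,0]],
    [0,[0,0,0],[0,0,0]],
    [0,[0,0,0],[0,0,0]]
  ]
}}

```text
time: 6.07
tool_pos: [424.5, 337.1, 57.8]
ee_rot: [-0.001, 0.865, -0.503, 0.0]
wrist_force: [-0.1, 0.3, 0.0]
finger_gap: 39.5
finger_force: 59.7
```

Call:
{"api": "jog_arm", "payload": {
  "rows": [
    [0,[0,0,-0.03],[0,0,0]],
    [0.4,[0,0,0],[0,0,0]],
    [1,[0,0,0],[0,0,0]],
    [1,[0,0,0],[0,0,0]],
    [1,[0,0,0],[0,0,0]],
    [1,[0,0,0],[0,0,0]],
    [1,[0,0,0],[0,0,0]]
  ]
}}

```text
time: 6.65
tool_pos: [424.3, 336.7, 56.2]
ee_rot: [0.0, 0.864, -0.503, -0.0]
wrist_force: [-0.2, 0.6, 0.6]
finger_gap: 85.4
finger_force: 0.0
```

Call:
{"api": "jog_arm", "payload": {
  "rows": [
    [1,[0,0,0.4],[0,0,0]],
    [1,[0,0,0.8],[0,0,0]],
    [1,[0,0,1],[0,0,0]],
    [1,[0,0,1],[0,0,0]],
    [1,[0,0,1],[0,0,0]],
    [1,[0.3,-0.7,0.1],[0,0,0]],
    [1,[0.35,-0.8,0],[0,0,0]],
    [1,[0.35,-0.8,0],[0,0,0]],
    [1,[0.35,-0.8,0],[0,0,0]],
    [1,[0.35,-0.8,0],[0,0,0]]
  ]
}}

```text
time: 7.48
tool_pos: [475.7, 218.7, 186.6]
ee_rot: [-0.0, 0.865, -0.502, 0.0]
wrist_force: [-0.3, -0.1, 0.7]
finger_gap: 85.5
finger_force: 0.0
```

Call:
{"api": "jog_arm", "payload": {
  "rows": [
    [1,[0.35,-0.8,0],[0,0,0]],
    [1,[0.35,-0.8,0],[0,0,0]],
    [1,[0.35,-0.8,0],[0,0,0]],
    [1,[0.35,-0.8,0],[0,0,0]],
    [1,[0.3,-0.8,0],[0,0,0]],
    [1,[0.2,-0.4,0],[0,0,0]],
    [1,[0,0,0],[0,0,0]]
  ]
}}

```text
time: 8.07
tool_pos: [533.0, 85.5, 186.3]
ee_rot: [0.0, 0.864, -0.504, 0.0]
wrist_force: [-0.9, 0.3, -0.6]
finger_gap: 85.2
finger_force: 0.0
```

Call:
{"api": "jog_arm", "payload": {
  "rows": [
    [1,[-0.02,0.06,-0.8],[0,0,0]],
    [1,[0,0,-0.9],[0,0,0]],
    [1,[0,0,-0.9],[0,0,0]],
    [1,[0,0,-0.9],[0,0,0]],
    [1,[0,0,-0.8],[0,0,0]],
    [1,[0,0,-0.5],[0,0,0]],
    [1,[0,0,-0.27],[0,0,0]],
    [1,[0,0,0],[0,0,0]],
    [1,[0,0,0],[0,0,0]]
  ]
}}

```text
time: 8.82
tool_pos: [532.1, 89.9, 34.3]
ee_rot: [-0.0, 0.865, -0.502, 0.0]
wrist_force: [0.4, -0.7, 0.9]
finger_gap: 85.4
finger_force: 0.0
```

Call:
{"api": "jog_arm", "payload": {
  "rows": [
    [0,[0,0,0],[0,0,0]],
    [0,[0,0,0],[0,0,0]],
    [0,[0,0,0],[0,0,0]],
    [0,[0,0,0],[0,0,0]],
    [0,[0,0,0],[0,0,0]],
    [0,[0,0,0],[0,0,0]],
    [0,[0,0,0],[0,0,0]],
    [0,[0,0,0],[0,0,0]]
  ]
}}

```text
time: 9.48
tool_pos: [532.7, 89.7, 35.6]
ee_rot: [-0.001, 0.865, -0.503, 0.001]
wrist_force: [-3.0, -0.4, 5.7]
finger_gap: 57.7
finger_force: 63.6
```

Call:
{"api": "jog_arm", "payload": {
  "rows": [
    [0,[0,0,0.7],[0,0,0]],
    [0,[0,0,0.9],[0,0,0]],
    [0,[0,0,1],[0,0,0]],
    [0,[0,0,1],[0,0,0]],
    [0,[0,0,0.9],[0,0,0]],
    [0,[0,0,0.5],[0,0,0]],
    [0,[0,0,0],[0,0,0]]
  ]
}}

```text
time: 10.07
tool_pos: [533.2, 90.0, 188.1]
ee_rot: [-0.003, 0.864, -0.503, 0.002]
wrist_force: [0.7, 1.0, -1.7]
finger_gap: 57.9
finger_force: 65.5
```

Call:
{"api": "jog_arm", "payload": {
  "rows": [
    [0,[-0.16,0.4,0],[0,0,0]],
    [0,[-0.28,0.7,0],[0,0,0]],
    [0,[-0.28,0.7,0],[0,0,0]],
    [0,[-0.28,0.7,0],[0,0,0]],
    [0,[-0.28,0.7,0],[0,0,0]],
    [0,[-0.28,0.7,0],[0,0,0]],
    [0,[-0.28,0.7,0],[0,0,0]],
    [0,[-0.28,0.7,0],[0,0,0]],
    [0,[-0.28,0.7,0],[0,0,0]],
    [0,[0,0.1,0],[0,0,0]]
  ]
}}

```text
time: 10.9
tool_pos: [457.8, 274.9, 181.1]
ee_rot: [0.001, 0.865, -0.502, -0.001]
wrist_force: [-0.2, -1.5, -2.8]
finger_gap: 57.9
finger_force: 65.5
```

Call:
{"api": "jog_arm", "payload": {
  "rows": [
    [0,[0,0,0],[0,0,0]],
    [0,[0,0,0],[0,0,0]]
  ]
}}

```text
time: 11.07
tool_pos: [459.3, 272.2, 182.0]
ee_rot: [0.001, 0.865, -0.502, -0.0]
wrist_force: [0.1, -1.1, -2.6]
finger_gap: 57.7
finger_force: 65.5
```

```bash
python3 - <<'E'
from workcell import robot
import cv2
p,z=robot.grab_frame('wrist');print(robot.observe()['tool_pos'])
cv2.imwrite('pics/w2.png',cv2.resize(p,(800,600)))
E
```

```text
[459.59203519 271.92911294 182.36968459]
```

View pics/w2.png

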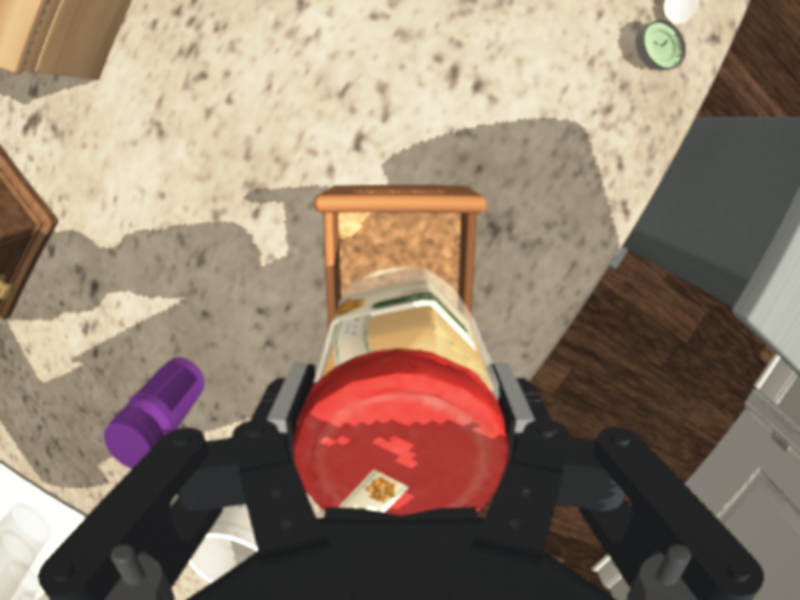

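The wrist view shows the honey jar (red lid at (400,440)) upright in the fingers over the wide bay, in line with the caddy. Lowering it.

Call:
{"api": "jog_arm", "payload": {
  "rows": [
    [0,[0.03,0.02,-0.6],[0,0,0]],
    [0,[0,0,-0.8],[0,0,0]],
    [0,[0,0,-0.8],[0,0,0]],
    [0,[0,0,-0.8],[0,0,0]],
    [0,[0,0,-0.6],[0,0,0]],
    [0,[0,0,-0.4],[0,0,0]],
    [0,[0,0,-0.3],[0,0,0]],
    [0,[0,0,0],[0,0,0]],
    [0,[0,0,0],[0,0,0]],
    [0,[0,0,0],[0,0,0]]
  ]
}}

```text
time: 11.95
tool_pos: [461.4, 273.6, 55.8]
ee_rot: [-0.001, 0.864, -0.503, 0.0]
wrist_force: [-0.3, 1.3, -2.2]
finger_gap: 57.7
finger_force: 65.4
```

Call:
{"api": "jog_arm", "payload": {
  "rows": [
    [0,[-0.03,-0.03,-0.18],[0,0,0]],
    [0,[0,0,-0.12],[0,0,0]],
    [0,[0,0,-0.05],[0,0,0]],
    [0,[0,0,0],[0,0,0]],
    [0,[0,0,0],[0,0,0]],
    [0,[0,0,0],[0,0,0]]
  ]
}}

```text
time: 12.45
tool_pos: [459.7, 272.3, 43.8]
ee_rot: [-0.0, 0.864, -0.503, 0.0]
wrist_force: [-0.6, 0.2, -3.2]
finger_gap: 58.1
finger_force: 65.5
```

Call:
{"api": "jog_arm", "payload": {
  "rows": [
    [0,[0,0,-0.04],[0,0,0]],
    [0,[0,0,0],[0,0,0]],
    [0.75,[0,0,0],[0,0,0]],
    [1,[0,0,0],[0,0,0]],
    [1,[0,0,0],[0,0,0]],
    [1,[0,0,0],[0,0,0]],
    [1,[0,0,0],[0,0,0]]
  ]
}}

```text
time: 13.03
tool_pos: [459.8, 272.3, 42.6]
ee_rot: [-0.0, 0.864, -0.503, 0.0]
wrist_force: [0.7, 0.5, 1.1]
finger_gap: 85.4
finger_force: 0.0
```

Call:
{"api": "jog_arm", "payload": {
  "rows": [
    [1,[0,0,0.3],[0,0,0]],
    [1,[0,0,0.8],[0,0,0]],
    [1,[0,0,1],[0,0,0]],
    [1,[0,0,1],[0,0,0]],
    [1,[0,0,1],[0,0,0]],
    [1,[0.06,-0.6,0.5],[0,0,-0.9]],
    [1,[0.06,-0.62,0],[0,0,-0.96]],
    [1,[0.06,-0.62,0],[0,0,-0.96]],
    [1,[0.06,-0.62,0],[0,0,-0.96]],
    [1,[0.06,-0.62,0],[0,0,-0.96]]
  ]
}}

```text
time: 13.87
tool_pos: [468.8, 179.0, 181.5]
ee_rot: [0.0, -0.687, 0.727, -0.0]
wrist_force: [-0.4, -0.0, 0.8]
finger_gap: 85.5
finger_force: 0.0
```

Call:
{"api": "jog_arm", "payload": {
  "rows": [
    [1,[0.06,-0.62,0],[0,0,-0.96]],
    [1,[0.06,-0.62,0],[0,0,-0.96]],
    [1,[0.06,-0.62,0],[0,0,-0.96]],
    [1,[0.06,-0.62,0],[0,0,-0.96]],
    [1,[0.06,-0.62,0],[0,0,-0.96]],
    [1,[0.06,-0.62,0],[0,0,-0.96]],
    [1,[0.06,-0.62,0],[0,0,-0.96]],
    [1,[0.06,-0.62,0],[0,0,-0.96]],
    [1,[0.06,-0.62,0],[0,0,-0.96]],
    [1,[0.06,-0.62,0],[0,0,-0.96]]
  ]
}}

```text
time: 14.7
tool_pos: [486.7, -7.1, 181.5]
ee_rot: [0.0, -0.18, 0.984, 0.0]
wrist_force: [1.0, 0.8, 0.3]
finger_gap: 84.9
finger_force: 0.0
```

Call:
{"api": "jog_arm", "payload": {
  "rows": [
    [1,[0,0,0],[0,0,0]],
    [1,[0,0,0],[0,0,0]]
  ]
}}

```text
time: 14.87
tool_pos: [486.7, -6.8, 181.2]
ee_rot: [0.0, -0.183, 0.983, 0.0]
wrist_force: [0.4, 0.2, -0.3]
finger_gap: 85.2
finger_force: 0.0
```

```bash
python3 - <<'E'
from fit import *
from workcell import robot
print(robot.observe()['joints'].round(2),robot.observe()['tool_pos'])
d={}
for n in('top','scene'):
    p,z=robot.grab_frame(n);d[n]=(p,z,robot.camera_params(n))
cv2.imwrite('pics/s2.png',cv2.resize(d['scene'][0],(800,600)))
pickle.dump(d,open('d2.pkl','wb'))
for n in d:
    W=cloud(*d[n])[0];print(n,'salt',circ(W,*OBJ['salt']),'b',circ(W,(424,337),20.5,50,105),'h',circ(W,(461,271),28,86,92),'a',circ(W,*OBJ['a']))
E
```

```text
[ 0.4  -0.27 -0.29  0.   -1.55 -1.61] [486.74736224  -6.76273051 181.20334347]
top salt (array([482., -10.]), np.int64(0)) b (array([415.9, 353. ]), np.int64(53)) h (array([461., 271.]), np.int64(0)) a (array([ 427.8, -101.7]), np.int64(73))
scene salt (array([488.1,  -4.9]), np.int64(190)) b (array([426.2, 335.6]), np.int64(217)) h (array([462.9, 269.9]), np.int64(35)) a (array([ 429.4, -102.4]), np.int64(395))
```

View pics/s2.png

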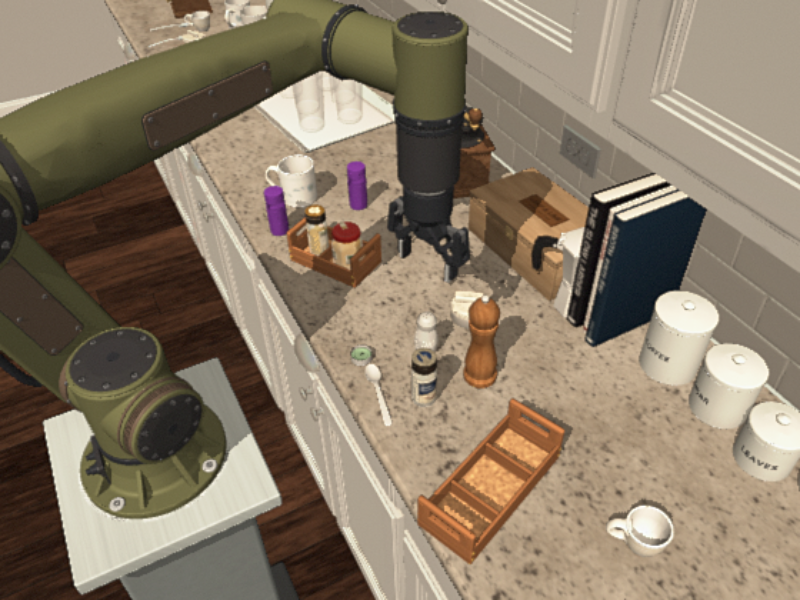

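Honey (345,245) and jar b (317,230) stand in the short caddy, and nothing else has been disturbed. Next is the salt, at (427,335) below the gripper.

Call:
{"api": "jog_arm", "payload": {
  "rows": [
    [1,[0.04,0.04,-0.8],[0,0,0]],
    [1,[0,0,-0.9],[0,0,0]],
    [1,[0,0,-0.9],[0,0,0]],
    [1,[0,0,-0.9],[0,0,0]],
    [1,[0,0,-0.8],[0,0,0]],
    [1,[0,0,-0.4],[0,0,0]],
    [1,[0,0,-0.24],[0,0,0]],
    [1,[0,0,0],[0,0,0]],
    [1,[0,0,0],[0,0,0]]
  ]
}}

```text
time: 15.72
tool_pos: [488.6, -4.6, 33.6]
ee_rot: [0.001, -0.183, 0.983, -0.0]
wrist_force: [-0.1, 0.2, -0.3]
finger_gap: 85.5
finger_force: 0.0
```

Call:
{"api": "jog_arm", "payload": {
  "rows": [
    [0,[0,0,0],[0,0,0]],
    [0,[0,0,0],[0,0,0]],
    [0,[0,0,0],[0,0,0]],
    [0,[0,0,0],[0,0,0]],
    [0,[0,0,0],[0,0,0]],
    [0,[0,0,0],[0,0,0]],
    [0,[0,0,0],[0,0,0]],
    [0,[0,0,0],[0,0,0]],
    [0,[0,0,0],[0,0,0]]
  ]
}}

```text
time: 16.47
tool_pos: [488.7, -5.1, 33.7]
ee_rot: [0.001, -0.183, 0.983, -0.0]
wrist_force: [-0.7, -1.0, 5.9]
finger_gap: 37.5
finger_force: 59.4
```

Call:
{"api": "jog_arm", "payload": {
  "rows": [
    [0,[0,0,0.6],[0,0,0]],
    [0,[0,0,0.9],[0,0,0]],
    [0,[0,0,1],[0,0,0]],
    [0,[0,0,1],[0,0,0]],
    [0,[0,0,1],[0,0,0]],
    [0,[-0.1,-0.1,0.8],[0,0,0]],
    [0,[-0.3,-0.5,0.5],[0,0,0]],
    [0,[-0.5,-0.8,0.5],[0,0,0]],
    [0,[-0.5,-0.8,0.4],[0,0,0]],
    [0,[-0.5,-0.8,0],[0,0,0]]
  ]
}}

```text
time: 17.3
tool_pos: [430.8, -95.7, 235.8]
ee_rot: [0.002, -0.183, 0.983, -0.0]
wrist_force: [0.5, -0.8, -1.2]
finger_gap: 37.4
finger_force: 59.8
```

Call:
{"api": "jog_arm", "payload": {
  "rows": [
    [0,[0.1,-0.7,0],[0,0,0]],
    [0,[0.25,-0.7,0],[0,0,0]],
    [0,[0.3,-0.7,0],[0,0,0]],
    [0,[0.3,-0.7,0],[0,0,0]],
    [0,[0.3,-0.7,0],[0,0,0]],
    [0,[0.3,-0.7,0],[0,0,0]],
    [0,[0.3,-0.7,0],[0,0,0]],
    [0,[0.3,-0.7,-0.4],[0,0,0]],
    [0,[0.2,-0.4,-0.6],[0,0,0]],
    [0,[0,0,0],[0,0,0]]
  ]
}}

```text
time: 18.13
tool_pos: [500.4, -275.8, 197.7]
ee_rot: [-0.003, -0.182, 0.983, 0.002]
wrist_force: [-0.6, 0.6, -3.3]
finger_gap: 37.1
finger_force: 59.8
```

```bash
python3 - <<'E'
from workcell import robot
import cv2
p,z=robot.grab_frame('wrist');print(robot.observe()['tool_pos'])
cv2.imwrite('pics/w3.png',cv2.resize(p,(800,600)))
E
```

```text
[ 500.39009621 -275.24716779  199.63406432]
```

View pics/w3.png

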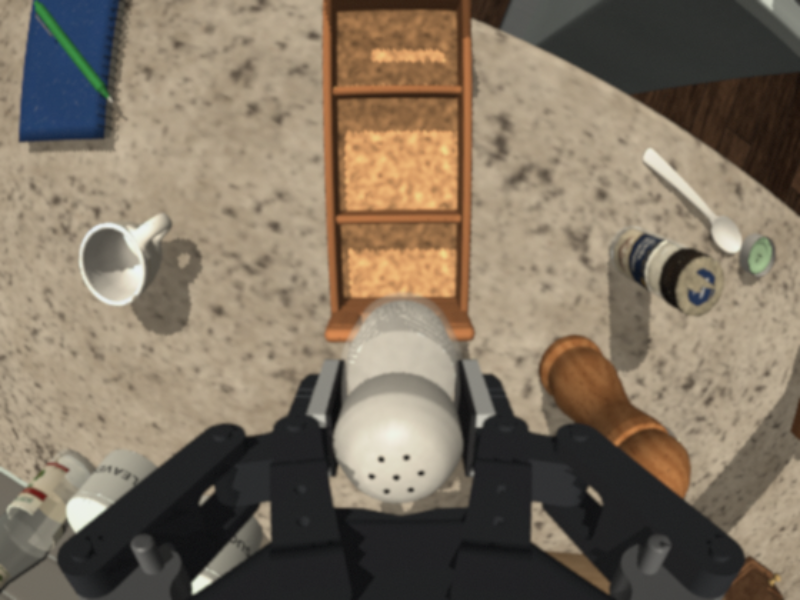

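The wrist view shows the salt held upright at (400,430), lined up over the near end bay of the long caddy. Lowering it.

Call:
{"api": "jog_arm", "payload": {
  "rows": [
    [0,[0.07,0.02,-0.8],[0,0,0]],
    [0,[0,0,-0.9],[0,0,0]],
    [0,[0,0,-0.9],[0,0,0]],
    [0,[0,0,-0.8],[0,0,0]],
    [0,[0,0,-0.7],[0,0,0]],
    [0,[0,0,-0.4],[0,0,0]],
    [0,[0,0,-0.3],[0,0,0]],
    [0,[0,0,0],[0,0,0]],
    [0,[0,0,0],[0,0,0]],
    [0,[0,0,0],[0,0,0]]
  ]
}}

```text
time: 19.02
tool_pos: [504.4, -274.6, 61.3]
ee_rot: [0.001, -0.183, 0.983, -0.001]
wrist_force: [-0.7, 0.2, -0.9]
finger_gap: 37.2
finger_force: 59.8
```

Call:
{"api": "jog_arm", "payload": {
  "rows": [
    [0,[-0.04,0,-0.3],[0,0,0]],
    [0,[0,0,-0.2],[0,0,0]],
    [0,[0,0,-0.08],[0,0,0]],
    [0,[0,0,0],[0,0,0]],
    [0,[0,0,0],[0,0,0]],
    [0,[0,0,0],[0,0,0]]
  ]
}}

```text
time: 19.52
tool_pos: [502.2, -274.3, 41.8]
ee_rot: [-0.0, -0.183, 0.983, 0.0]
wrist_force: [0.0, 0.7, 0.0]
finger_gap: 37.6
finger_force: 60.0
```

Call:
{"api": "jog_arm", "payload": {
  "rows": [
    [0.6,[0,0,0],[0,0,0]],
    [1,[0,0,0],[0,0,0]],
    [1,[0,0,0],[0,0,0]],
    [1,[0,0,0],[0,0,0]],
    [1,[0,0,0],[0,0,0]],
    [1,[0,0,0.4],[0,0,0]],
    [1,[0,0,0.8],[0,0,0]],
    [1,[0,0,1],[0,0,0]],
    [1,[0,0,1],[0,0,0]],
    [1,[0,0,1],[0,0,0]]
  ]
}}

```text
time: 20.35
tool_pos: [502.1, -274.4, 170.5]
ee_rot: [0.0, -0.183, 0.983, -0.0]
wrist_force: [0.9, 0.1, 0.5]
finger_gap: 85.4
finger_force: 0.0
```

Call:
{"api": "jog_arm", "payload": {
  "rows": [
    [1,[-0.2,0.3,0.7],[0,0,0]],
    [1,[-0.3,0.7,0],[0,0,0]],
    [1,[-0.3,0.7,0],[0,0,0]],
    [1,[-0.3,0.7,0],[0,0,0]],
    [1,[-0.3,0.7,0],[0,0,0]],
    [1,[-0.3,0.7,0],[0,0,0]],
    [1,[-0.3,0.7,0],[0,0,0]],
    [1,[-0.3,0.7,0],[0,0,0]],
    [1,[-0.1,0.55,0],[0,0,0]],
    [1,[0,0,0],[0,0,0]]
  ]
}}

```text
time: 21.18
tool_pos: [430.1, -100.0, 190.6]
ee_rot: [0.001, -0.184, 0.983, 0.0]
wrist_force: [-0.1, 0.1, 0.5]
finger_gap: 85.3
finger_force: 0.0
```

Call:
{"api": "jog_arm", "payload": {
  "rows": [
    [1,[0,0,0],[0,0,0]]
  ]
}}

```text
time: 21.27
tool_pos: [430.4, -101.4, 190.2]
ee_rot: [0.001, -0.184, 0.983, -0.0]
wrist_force: [1.3, -0.6, 0.1]
finger_gap: 85.4
finger_force: 0.0
```

Target for a: (429, -102, 50), so dz = -140.

Call:
{"api": "jog_arm", "payload": {
  "rows": [
    [1,[-0.05,-0.03,-0.8],[0,0,0]],
    [1,[0,0,-0.9],[0,0,0]],
    [1,[0,0,-0.9],[0,0,0]],
    [1,[0,0,-0.9],[0,0,0]],
    [1,[0,0,-0.7],[0,0,0]],
    [1,[0,0,-0.45],[0,0,0]],
    [1,[0,0,0],[0,0,0]],
    [1,[0,0,0],[0,0,0]]
  ]
}}

```text
time: 21.93
tool_pos: [428.7, -103.6, 49.6]
ee_rot: [-0.001, -0.182, 0.983, -0.0]
wrist_force: [-0.7, -0.4, -0.2]
finger_gap: 85.4
finger_force: 0.0
```

Call:
{"api": "jog_arm", "payload": {
  "rows": [
    [0,[0,0,0],[0,0,0]],
    [0,[0,0,0],[0,0,0]],
    [0,[0,0,0],[0,0,0]],
    [0,[0,0,0],[0,0,0]],
    [0,[0,0,0],[0,0,0]],
    [0,[0,0,0],[0,0,0]],
    [0,[0,0,0],[0,0,0]],
    [0,[0,0,0],[0,0,0]],
    [0,[0,0,0],[0,0,0]]
  ]
}}

```text
time: 22.68
tool_pos: [429.5, -102.7, 50.6]
ee_rot: [0.001, -0.183, 0.983, -0.0]
wrist_force: [-1.2, 1.6, 5.3]
finger_gap: 39.7
finger_force: 60.2
```

Call:
{"api": "jog_arm", "payload": {
  "rows": [
    [0,[0,0,0.6],[0,0,0]],
    [0,[0,0,0.9],[0,0,0]],
    [0,[0,0,1],[0,0,0]],
    [0,[0,0,1],[0,0,0]],
    [0,[0,0,1],[0,0,0]],
    [0,[-0.1,-0.3,0.2],[0,0,0]],
    [0,[-0.2,-0.7,0],[0,0,0]],
    [0,[-0.2,-0.7,0],[0,0,0]],
    [0,[-0.2,-0.7,0],[0,0,0]],
    [0,[-0.2,-0.7,0],[0,0,0]]
  ]
}}

```text
time: 23.52
tool_pos: [401.1, -196.4, 189.6]
ee_rot: [-0.0, -0.183, 0.983, 0.0]
wrist_force: [-0.0, -0.4, -0.5]
finger_gap: 39.7
finger_force: 60.5
```

Call:
{"api": "jog_arm", "payload": {
  "rows": [
    [0,[-0.2,-0.7,0],[0,0,0]],
    [0,[-0.2,-0.7,0],[0,0,0]],
    [0,[-0.2,-0.7,0],[0,0,0]],
    [0,[-0.2,-0.7,0],[0,0,0]],
    [0,[-0.25,-0.7,0],[0,0,0]],
    [0,[-0.25,-0.7,0],[0,0,0]],
    [0,[-0.08,-0.3,0],[0,0,0]],
    [0,[0,0,0],[0,0,0]],
    [0,[0,0,0],[0,0,0]]
  ]
}}

```text
time: 24.27
tool_pos: [360.1, -330.7, 189.6]
ee_rot: [-0.0, -0.182, 0.983, 0.001]
wrist_force: [0.4, 0.7, -1.1]
finger_gap: 39.8
finger_force: 60.5
```

Call:
{"api": "jog_arm", "payload": {
  "rows": [
    [0,[0.04,0.02,-0.7],[0,0,0]],
    [0,[0,0,-0.9],[0,0,0]],
    [0,[0,0,-0.9],[0,0,0]],
    [0,[0,0,-0.8],[0,0,0]],
    [0,[0,0,-0.5],[0,0,0]],
    [0,[0,0,-0.3],[0,0,0]],
    [0,[0,0,0],[0,0,0]],
    [0,[0,0,0],[0,0,0]],
    [0,[0,0,0],[0,0,0]]
  ]
}}

```text
time: 25.02
tool_pos: [362.5, -330.3, 69.0]
ee_rot: [0.001, -0.183, 0.983, -0.001]
wrist_force: [0.5, 0.3, -1.2]
finger_gap: 40.1
finger_force: 60.6
```

Call:
{"api": "jog_arm", "payload": {
  "rows": [
    [0,[-0.03,0,-0.2],[0,0,0]],
    [0,[0,0,-0.1],[0,0,0]],
    [0,[0,0,-0.03],[0,0,0]],
    [0,[0,0,0],[0,0,0]],
    [0,[0,0,0],[0,0,0]],
    [0,[0,0,0],[0,0,0]]
  ]
}}

```text
time: 25.52
tool_pos: [361.1, -330.3, 58.6]
ee_rot: [0.001, -0.183, 0.983, -0.0]
wrist_force: [-0.8, 2.2, 6.0]
finger_gap: 39.7
finger_force: 60.8
```

Call:
{"api": "jog_arm", "payload": {
  "rows": [
    [0.6,[0,0,0],[0,0,0]],
    [1,[0,0,0],[0,0,0]],
    [1,[0,0,0],[0,0,0]],
    [1,[0,0,0],[0,0,0]],
    [1,[0,0,0],[0,0,0]],
    [1,[0,0,0.4],[0,0,0]],
    [1,[0,0,0.8],[0,0,0]],
    [1,[0,0,1],[0,0,0]],
    [1,[0,0,1],[0,0,0]],
    [1,[0,0,1],[0,0,0]]
  ]
}}

```text
time: 26.35
tool_pos: [360.4, -330.2, 186.0]
ee_rot: [0.0, -0.183, 0.983, -0.0]
wrist_force: [1.1, -0.6, 0.9]
finger_gap: 85.3
finger_force: 0.0
```

Call:
{"api": "jog_arm", "payload": {
  "rows": [
    [1,[0,0,1],[0,0,0]],
    [1,[0.3,0.4,0.8],[0,0,0]],
    [1,[0.6,0.75,0.4],[0,0,0]],
    [1,[0.65,0.8,0],[0,0,0]],
    [1,[0.65,0.8,0],[0,0,0]],
    [1,[0.65,0.8,0],[0,0,0]],
    [1,[0.65,0.8,0],[0,0,0]],
    [1,[0.65,0.8,0],[0,0,0]],
    [1,[0.65,0.8,0],[0,0,0]],
    [1,[0.65,0.8,0],[0,0,0]]
  ]
}}

```text
time: 27.18
tool_pos: [524.9, -126.4, 250.8]
ee_rot: [0.001, -0.183, 0.983, -0.0]
wrist_force: [0.7, -1.5, -0.2]
finger_gap: 85.6
finger_force: 0.0
```

Call:
{"api": "jog_arm", "payload": {
  "rows": [
    [1,[0.4,0.6,0],[0,0,0]],
    [1,[0.06,0.2,0],[0,0,0]],
    [1,[0,0,0],[0,0,0]],
    [1,[0,0,0],[0,0,0]]
  ]
}}

```text
time: 27.52
tool_pos: [537.8, -103.9, 250.2]
ee_rot: [0.0, -0.183, 0.983, -0.0]
wrist_force: [-0.2, 0.2, -0.0]
finger_gap: 85.6
finger_force: 0.0
```

```bash
python3 - <<'E'
from fit import *
from workcell import robot
print(robot.observe()['tool_pos'])
d={}
for n in('top','scene'):
    p,z=robot.grab_frame(n);d[n]=(p,z,robot.camera_params(n))
cv2.imwrite('pics/s3.png',cv2.resize(d['scene'][0],(800,600)))
for n in d:
    W=cloud(*d[n])[0];print(n,'mill',circ(W,*OBJ['mill']),'foot',circ(W,(539,-104),29,3,14),'a',circ(W,(361,-330),20.5,50,105),'salt',circ(W,(502,-274),22,45,70))
E
```

```text
[ 537.76710282 -103.90479204  250.1917022 ]
top mill (array([ 536.3, -103.9]), np.int64(53)) foot (array([ 537.5, -105. ]), np.int64(35)) a (array([ 359.4, -329.5]), np.int64(115)) salt (array([ 499.9, -278.9]), np.int64(79))
scene mill (array([ 536.4, -104.5]), np.int64(142)) foot (array([ 539.4, -104.8]), np.int64(89)) a (array([ 361.3, -330. ]), np.int64(317)) salt (array([ 502.9, -273.1]), np.int64(166))
```

View pics/s3.png

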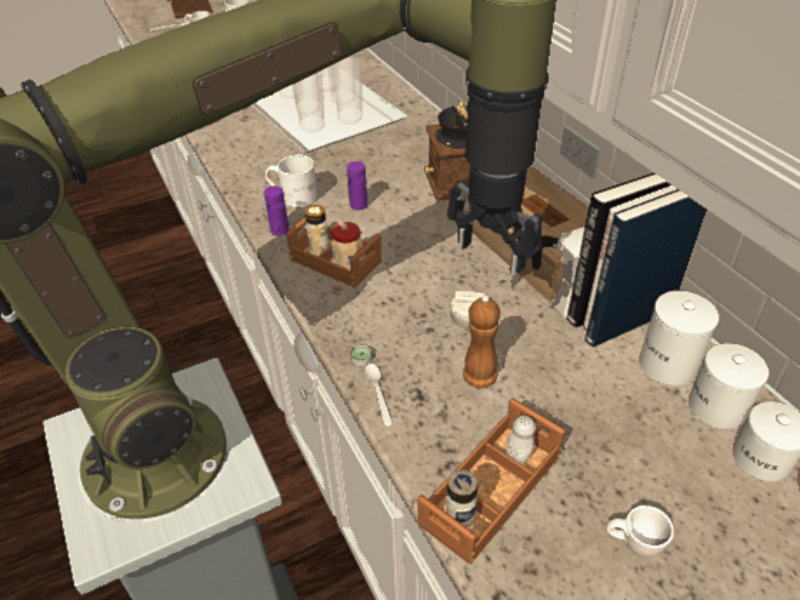

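The salt (521,438) and jar a (462,497) stand in the end bays, and the mill at (482,340) is last. I'll grip its head near 155 mm, so the palm clears the knob.

Call:
{"api": "jog_arm", "payload": {
  "rows": [
    [1,[-0.04,-0.01,-0.7],[0,0,0]],
    [1,[0,0,-0.8],[0,0,0]],
    [1,[0,0,-0.8],[0,0,0]],
    [1,[0,0,-0.7],[0,0,0]],
    [1,[0,0,-0.5],[0,0,0]],
    [1,[0,0,-0.44],[0,0,0]],
    [1,[0,0,0],[0,0,0]],
    [1,[0,0,0],[0,0,0]],
    [1,[0,0,0],[0,0,0]]
  ]
}}

```text
time: 28.37
tool_pos: [537.3, -104.4, 132.9]
ee_rot: [0.001, -0.182, 0.983, -0.0]
wrist_force: [0.3, -0.0, 0.0]
finger_gap: 85.3
finger_force: 0.0
```

Call:
{"api": "jog_arm", "payload": {
  "rows": [
    [0,[0,0,0],[0,0,0]],
    [0,[0,0,0],[0,0,0]],
    [0,[0,0,0],[0,0,0]],
    [0,[0,0,0],[0,0,0]],
    [0,[0,0,0],[0,0,0]],
    [0,[0,0,0],[0,0,0]],
    [0,[0,0,0],[0,0,0]],
    [0,[0,0,0],[0,0,0]],
    [0,[0,0,0],[0,0,0]]
  ]
}}

```text
time: 29.12
tool_pos: [537.4, -104.1, 132.6]
ee_rot: [0.001, -0.183, 0.983, -0.0]
wrist_force: [0.7, 0.5, 6.0]
finger_gap: 47.6
finger_force: 61.1
```

Call:
{"api": "jog_arm", "payload": {
  "rows": [
    [0,[0,0,0.4],[0,0,0]],
    [0,[0,0,0.7],[0,0,0]],
    [0,[0,0,0.8],[0,0,0]],
    [0,[0,0,0.8],[0,0,0]],
    [0,[0,0,0.8],[0,0,0]],
    [0,[0,0,0.7],[0,0,0]],
    [0,[0,0,0.5],[0,0,0]],
    [0,[-0.1,-0.2,0.2],[0,0,0]],
    [0,[-0.2,-0.35,0],[0,0,0]],
    [0,[-0.25,-0.45,0],[0,0,0]]
  ]
}}

```text
time: 29.95
tool_pos: [519.6, -134.2, 277.0]
ee_rot: [-0.001, -0.183, 0.983, 0.001]
wrist_force: [0.3, -0.4, -3.8]
finger_gap: 47.9
finger_force: 62.2
```

Call:
{"api": "jog_arm", "payload": {
  "rows": [
    [0,[-0.3,-0.6,0],[0,0,0]],
    [0,[-0.33,-0.65,0],[0,0,0]],
    [0,[-0.35,-0.65,0],[0,0,0]],
    [0,[-0.35,-0.65,0],[0,0,0]],
    [0,[-0.35,-0.65,0],[0,0,0]],
    [0,[-0.35,-0.65,0],[0,0,0]],
    [0,[-0.35,-0.65,0],[0,0,0]],
    [0,[-0.3,-0.5,0],[0,0,0]],
    [0,[-0.2,-0.4,0],[0,0,0]],
    [0,[-0.08,-0.2,0],[0,0,0]]
  ]
}}

```text
time: 30.78
tool_pos: [429.1, -303.8, 276.8]
ee_rot: [-0.001, -0.181, 0.983, 0.001]
wrist_force: [0.2, -0.3, -2.4]
finger_gap: 47.8
finger_force: 62.2
```

Call:
{"api": "jog_arm", "payload": {
  "rows": [
    [0,[0,0,0],[0,0,0]],
    [0,[0,0,0],[0,0,0]],
    [0,[0,0,0],[0,0,0]]
  ]
}}

```text
time: 31.03
tool_pos: [431.4, -301.6, 277.8]
ee_rot: [-0.0, -0.183, 0.983, 0.0]
wrist_force: [-0.4, 0.3, -3.2]
finger_gap: 47.5
finger_force: 62.2
```

```bash
python3 - <<'E'
from fit import *
from workcell import robot
print(robot.observe()['tool_pos'])
d={}
for n in('top','scene'):
    p,z=robot.grab_frame(n);d[n]=(p,z,robot.camera_params(n))
cv2.imwrite('pics/s4.png',cv2.resize(d['scene'][0][100:400,200:500],(600,600)))
for n in d:
    W=cloud(*d[n])[0];print(n,'foot',circ(W,(432,-302),29,150,165),circ(W,(432,-302),29,155,175))
E
```

```text
[ 431.42093436 -301.59017646  277.78182735]
top foot (array([ 432., -302.]), np.int64(0)) (array([ 432., -302.]), np.int64(0))
scene foot (array([ 434.3, -301.2]), np.int64(210)) (array([ 434.9, -300.2]), np.int64(232))
```

View pics/s4.png

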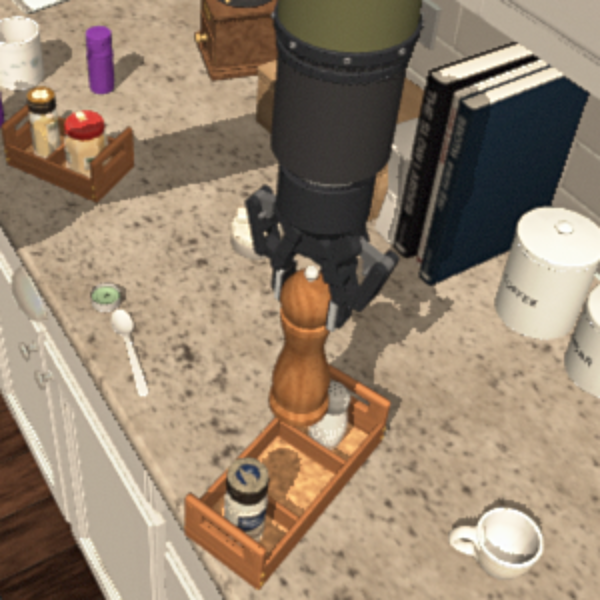

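The mill hangs upright at (300,340) above the middle bay, with the foot measured near (434,-301). Lowering it with a 2 mm correction.

Call:
{"api": "jog_arm", "payload": {
  "rows": [
    [0,[-0.05,-0.02,-0.5],[0,0,0]],
    [0,[0,0,-0.7],[0,0,0]],
    [0,[0,0,-0.7],[0,0,0]],
    [0,[0,0,-0.7],[0,0,0]],
    [0,[0,0,-0.6],[0,0,0]],
    [0,[0,0,-0.5],[0,0,0]],
    [0,[0,0,-0.4],[0,0,0]],
    [0,[0,0,0],[0,0,0]],
    [0,[0,0,0],[0,0,0]],
    [0,[0,0,0],[0,0,0]]
  ]
}}

```text
time: 31.97
tool_pos: [430.6, -302.7, 156.7]
ee_rot: [0.001, -0.183, 0.983, -0.001]
wrist_force: [0.3, -0.4, -2.1]
finger_gap: 47.6
finger_force: 62.3
```

Call:
{"api": "jog_arm", "payload": {
  "rows": [
    [0,[0,0,-0.22],[0,0,0]],
    [0,[0,0,-0.15],[0,0,0]],
    [0,[0,0,-0.08],[0,0,0]],
    [0,[0,0,0],[0,0,0]],
    [0,[0,0,0],[0,0,0]],
    [0,[0,0,0],[0,0,0]]
  ]
}}

```text
time: 32.47
tool_pos: [430.1, -302.6, 142.1]
ee_rot: [0.0, -0.183, 0.983, -0.0]
wrist_force: [-0.1, 0.7, -2.6]
finger_gap: 47.5
finger_force: 62.3
```

Call:
{"api": "jog_arm", "payload": {
  "rows": [
    [0,[0,0,-0.06],[0,0,0]],
    [0,[0,0,0],[0,0,0]],
    [0,[0,0,0],[0,0,0]],
    [0.65,[0,0,0],[0,0,0]],
    [0.75,[0,0,0],[0,0,0]],
    [1,[0,0,0],[0,0,0]],
    [1,[0,0,0],[0,0,0]],
    [1,[0,0,0],[0,0,0]],
    [1,[0,0,0],[0,0,0]]
  ]
}}

```text
time: 33.22
tool_pos: [430.0, -302.5, 140.1]
ee_rot: [-0.0, -0.183, 0.983, 0.0]
wrist_force: [0.9, 0.3, 0.2]
finger_gap: 85.4
finger_force: 0.0
```

Call:
{"api": "jog_arm", "payload": {
  "rows": [
    [1,[0,0,0.3],[0,0,0]],
    [1,[0,0,0.7],[0,0,0]],
    [1,[0,0,0.9],[0,0,0]],
    [1,[0,0,0.9],[0,0,0]],
    [1,[0,0,0.9],[0,0,0]],
    [1,[0,0,0.6],[0,0,0]],
    [1,[0,0,0],[0,0,0]],
    [1,[0,0,0],[0,0,0]]
  ]
}}

```text
time: 33.88
tool_pos: [430.4, -302.7, 270.8]
ee_rot: [0.001, -0.183, 0.983, -0.001]
wrist_force: [-0.4, 0.5, -0.3]
finger_gap: 85.4
finger_force: 0.0
```

```bash
python3 - <<'E'
from fit import *
from workcell import robot
d={}
for n in('top','scene'):
    p,z=robot.grab_frame(n);d[n]=(p,z,robot.camera_params(n))
cv2.imwrite('pics/s5.png',cv2.resize(d['scene'][0][60:400,180:500],(600,600)))
W=cloud(*d['scene'])[0]
def loc(g,c): 
    D=np.array(g)-c[:2];C,S=np.cos(c[2]),np.sin(c[2]);return (C*D[0]+S*D[1]).round(1),(-S*D[0]+C*D[1]).round(1)
DN=(432,-302.3,-2.768);BF=(445.3,299.4,2.085)
for k,g,r,a,b,c in(('mill head',(432,-302),25,153,173,DN),('salt',(502,-274),22,45,70,DN),('a',(361,-330),20.5,50,110,DN),('honey lid',(461,271),28,85,92,BF),('b',(424,337),20.5,50,110,BF)):
    x,n=circ(W,g,r,a,b);q=W[np.hypot(*(W[:,:2]-x).T)<12];print(k,x,n,'local',loc(x,c),'top z',np.percentile(q[:,2],98))
E
```

```text
mill head [ 429.5 -303.7] 196 local (np.float64(2.8), np.float64(0.4)) top z 681.0791957114485
salt [ 501.7 -272.4] 122 local (np.float64(-75.8), np.float64(-2.4)) top z 101.4280328077127
a [ 361.1 -329.9] 346 local (np.float64(76.1), np.float64(-0.2)) top z 116.98706004489344
honey lid [462.3 270.3] 41 local (np.float64(-33.7), np.float64(-0.5)) top z 98.65751914474998
b [426.1 336. ] 239 local (np.float64(41.3), np.float64(-1.3)) top z 117.43272945182078
```

View pics/s5.png

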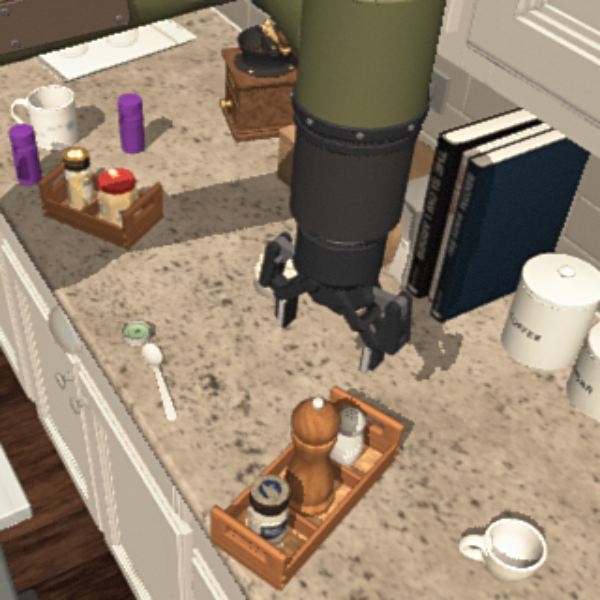

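All five items stand upright within 3 mm of their bay centres, the gripper is clear, and the timer and mug are undisturbed. Handing in.

```bash
python3 -c "
from workcell import robot
print(robot.finish_job())"
```

```text
the job is handed in; nothing more can be done
None
```

The job is handed in: the mill, salt and blue-label spice jar are in the long caddy, and the honey and clear-label spice jar are in the short one. All five are released, upright and within about 3 mm of their bay centres by my last camera check, and the timer and mug were left alone (about 34 s used; no verdict was returned).

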